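# Close a two-part casting mould and hold it shut

## Robot

A 6-joint arm with a two-finger parallel gripper is mounted at the origin on a cart in front of the work surface, level with it; the furniture and walls round the work are solid. World frame = base frame: x ahead of the robot, y to its left, z up, the work surface at z = 0. Lengths are in m, angles in degrees, forces in N, time in s.
With the tool pointing down it reaches from about 0.35 to 0.875 m from the base axis. Payload 4.2 kg.
Tool frame: the origin (TCP) lies midway between the tips of the shut fingers; the grasp point (between the pads) lies 19 mm behind it; z points along the fingers, y is the direction in which the jaws open and shut (so a half turn about z gives the same grasp; the last joint's range is limited). The gripper opens to 87 mm and grips with 3 to 60 N. Pads are 19 mm wide; open, the fingers measure 117 mm over their backs; the gripper's body (75 mm by 190 mm) begins 51 mm behind the grasp point.
Start: joints at [-50.787, 22.042, 0.453, 0, -68.411, -14.817], TCP at [0.258, -0.569, 0.183] pointing down, gripper open.
Joint ranges: [-179.83, 179.83], [-69.29, 118.12], [-61.27, 80.66], [-181.25, 117.63], [-171.15, -9.14], [-177.46, 177.46]. Speed limits (degrees/s): [159.86, 159.86, 180, 180, 180, 180].

## Interface

Orientations are given as a 3x3 rotation matrix whose columns are the frame's x, y, z axes.
In Python, from station import sense, capture, calibration, finish_job gives the robot as it stands.
- The arm moves only by the tool carry_out, never from a script. Its argument "commands" is one flat list of numbers, 6 for each row, row after row: the shift along the tool's x, y, z in mm, then the turn, a rotation vector about the tool's x, y, z in rad. A call has 1 to 5 rows; each row shifts and turns the pose as measured when the row begins, along the tool's axes as they then stand; what a row does not reach is not made up. A row lasts 1/8 s, in which the tool goes at most 62.5 mm and 10.7 degrees, less where a joint would pass 70% of its speed; a pose out of reach is approached as far as the arm can. A call is refused whole if a number of a shift passes 62.5 or a number of a turn 0.188, either way. A call with a gripper value outside its range is refused whole. "grip" is the finger opening in mm, from 0 to 87, set as the call begins (left out, the last holds). The fingers move at their own pace and stop on an object; the grip force is fixed at half the most. Time passes only in rows, so rows that do not move let the fingers close. It gives the time, the measured TCP pose, the force and the opening at its end, in the units of the state.
- sense(): the state, without advancing time (a new reading comes with each control period).
- capture(name): name is "scene" or "side" or "wrist"; returns the picture (420x560x3 uint8, red, green, blue); there is no depth.
- calibration(name): a dict with "fx", "fy", "cx", "cy" (pixels), "rvec" (rotation vector, rad) and "tvec" (3), from world to camera coordinates, as OpenCV has them. Camera axes: x right, y down, z forward; pixel columns grow to the right and rows downward; lengths in m; the calibration is good to about 2 mm. A picture is of the moment at which its call begins: read the wrist's pose just before it. calibration takes no time and is no camera call; for the wrist camera it gives the pose at the moment of the call.
- finish_job(): hands the job in, once; it reports no verdict.
The state is a dict: "time_s": time; "joints": joint angles; "joint_velocities": joint speeds; "effort": joint torques, N m; "tcp_pos": TCP position; "ee_rot": TCP orientation; "wrist_force": force on the tool from outside, world axes, zero at the start; "moment": the same for the moment, N m; "gripper_width": opening from 0.0 (shut) to 1.0 (fully open).
Only numpy, scipy, OpenCV 4.12 (cv2) and the standard library are available. Lean on these libraries where they do the work, as an engineer would, in place of code of your own. Each camera call takes 0.05 s, during which the arm holds its last target.

## Task

Swing the keeper lever of the casting mould all the way open, then take the loose green upper half by its blue rib and set it on the two dowels of the lower half. Press it fully down against the sprung ejector until the two halves meet face to face, and finish while still holding it pressed shut, so that I can put the screws in. Leave the screwdriver, the side cutters and the masking tape where they are.

Things in the scene. Friction and masses are not known exactly. Their poses are not given: they have to be found in the camera images.
- mould_base: lower mould half, fixed: dark plate 130 x 126 x 12 mm, on it a green block 110 (x) x 50 (y) mm whose flat upper face (parting face) is 40 mm above the worktop. Origin on the worktop under the block's centre; z up, x along the block. Two upright steel dowels on the face at x = +42 and -42 mm, y = 0: 10 mm thick, 16 mm tall, the last 5 mm tapered. The lever's post is at x = 0, y = -62 mm
- mould_face (a point): centre of the lower half's parting face (40 mm above the worktop), axes as mould_base
- lever_pivot (a point): point on the lever's vertical swivel axis, at mid-thickness of its flat arm: 62 mm above the worktop, 62 mm to the -y side of the mould's centre
- lever_knob (a point): middle of the red upright knob at the lever's free end, 115 mm from the swivel axis: round, 14 to 18 mm thick, 38 mm tall. This point is 86 mm above the worktop (24 mm above lever_pivot), 18 mm below the knob's top, 20 mm above the flat steel arm, which is 14 mm wide and 8 mm thick
- lever (a joint): keeper lever about its vertical axis, rad. 0 = shut: arm along mould_base's +y, across the lower half just above the dowels, so nothing can be set on them. Grows clockwise seen from above, toward mould_base's +x, to the stop at 1.75 (fully open); past about 1.2 it is clear of the mould. Friction about 1 N at the knob; it stays where it is left, no spring
- ejector (a joint): travel of the brass ejector pin (16 mm thick) in the middle of the lower half, m. 0 = up, 6 mm above the parting face; 0.006 = flush with the face, as when the halves meet. Its spring pushes up with 5 N at 0 and 11 N at 0.006: an upper half that just rests on it stays 6 mm up
- top_grip (a point): centre of the blue rib on the loose upper half, 40 mm above its underside (mould shut: 40 mm above mould_face); z up, x along the part. Rib 44 (x) x 20 (y) x 36 mm, on a green plate 110 (x) x 50 (y) x 22 mm with two 12 mm through holes (chamfered 2 mm) at x = +42 and -42 mm, y = 0, for the dowels. 0.18 to 0.33 kg. Lies on the worktop, rib up. Fits either way round
- screwdriver: bystander: slot screwdriver with a yellow handle, 195 mm long, lying on the worktop; origin at its underside
- side_cutters: bystander: side cutters with red handles, 157 mm long, lying on the worktop; origin at its underside
- tape_masking: bystander: roll of masking tape, 94 mm across, 25 mm high, lying flat; origin at the centre of its underside
- mould_top: the same loose upper half, its origin at the centre of its underside, axes as top_grip

How it is judged:
By the outcome, as a careful person would: the job done as asked, in the order asked, and still so for the second after the job is handed in, while the arm keeps its last pose, push and grip.
It also fails if it takes over 56 s, if anything falls off the work surface, if the arm or the gripper's body presses on something with over 40 N, if the wrist force passes 120 N, or if a joint passes its speed limit or range.

## Working session

There is one attempt and no reset: what is moved stays moved. The work goes in short steps, Python scripts to look and compute and a tool call to move; the robot and the scene stay as the last step left them, time stands still between calls to the robot, and variables do not carry over. Pictures are saved under pics/ and viewed, and the job is handed in when it is done.

Besides the shell and the picture viewer there is one more tool, called after ">>>" as a command line: name --argument value ..., lists and objects as JSON in quotes. carry_out: Moves the arm, as the interface text tells. Its arguments: {"type":"object","properties":{"commands":{"type":"array"},"grip":{"type":"number"}},"required":["commands"]}

```bash
mkdir -p pics; ls; cat > h.py <<'E'
import numpy as np, cv2
from station import sense, capture, calibration, finish_job
def snap(n,f):
    c=calibration(n); im=capture(n); cv2.imwrite('pics/'+f+'.png',im[:,:,::-1]); return im,c
def ray(c,u,v):
    R=cv2.Rodrigues(np.array(c['rvec'],float))[0]; t=np.array(c['tvec'],float).ravel()
    d=R.T@np.array([(u-c['cx'])/c['fx'],(v-c['cy'])/c['fy'],1]); return -R.T@t,d
def onz(c,u,v,z):
    o,d=ray(c,u,v); return o+d*(z-o[2])/d[2]
def proj(c,p):
    R=cv2.Rodrigues(np.array(c['rvec'],float))[0]; q=R@np.array(p,float)+np.array(c['tvec'],float).ravel()
    return c['fx']*q[0]/q[2]+c['cx'],c['fy']*q[1]/q[2]+c['cy']
def tri(c1,p1,c2,p2):
    A=[];b=[]
    for c,p in((c1,p1),(c2,p2)):
        o,d=ray(c,*p); d/=np.linalg.norm(d); P=np.eye(3)-np.outer(d,d); A.append(P); b.append(P@o)
    return np.linalg.lstsq(np.vstack(A),np.hstack(b),rcond=None)[0]
E
python3 - <<'E'
from h import *
import pickle
C={}
for n in('scene','side','wrist'):
    im,c=snap(n,n+'0');C[n]=c
    R=cv2.Rodrigues(np.array(c['rvec'],float))[0];print(n,-R.T@np.array(c['tvec']),R[2])
pickle.dump(C,open('C.pkl','wb'))
s=sense();print(s)
E
```

```text
pics
scene [-0.10288273  1.21296196  0.73791704] [ 0.42439762 -0.79659618 -0.43048947]
side [0.0843318  0.90609922 0.7964447 ] [ 0.35118508 -0.73611415 -0.57862337]
wrist [ 0.19118628 -0.59887418  0.38410604] [ 0.24545952  0.11255979 -0.96284989]
{'time_s': 0.15, 'joints': array([-5.07870878e+01,  2.20812392e+01,  3.97874737e-01, -1.70470940e-02,
       -6.84114464e+01, -1.48175639e+01]), 'joint_velocities': array([-0.06778631, -0.16878537,  0.21809779,  0.19627943,  0.02723011,
        0.01628207]), 'effort': array([-2.28203085e-04, -3.91053557e+01,  1.87587690e+01,  4.22230572e+00,
        1.23683014e-02, -1.39450681e-04]), 'tcp_pos': array([ 0.25793586, -0.5687304 ,  0.1825145 ]), 'ee_rot': array([[-9.10762436e-01, -4.12929889e-01, -8.31782068e-04],
       [-4.12930697e-01,  9.10761284e-01,  1.45700261e-03],
       [ 1.55914980e-04,  1.67045159e-03, -9.99998593e-01]]), 'wrist_force': array([0.08413408, 1.3105535 , 0.69359983]), 'moment': array([ 0.01908565, -0.00593537, -0.01090953]), 'gripper_width': 0.9972579783207616}
```

View pics/scene0.png

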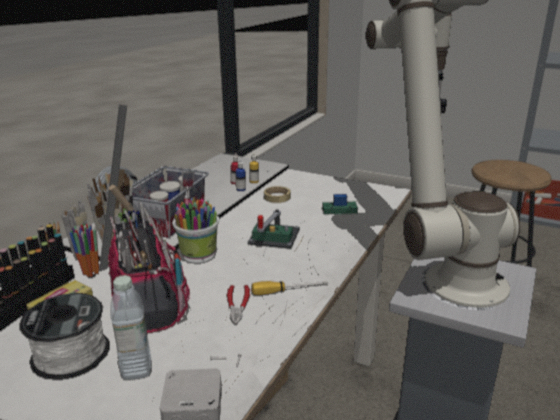

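View pics/side0.png

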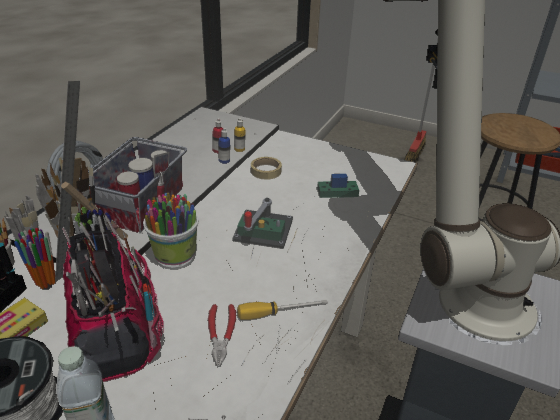

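View pics/wrist0.png

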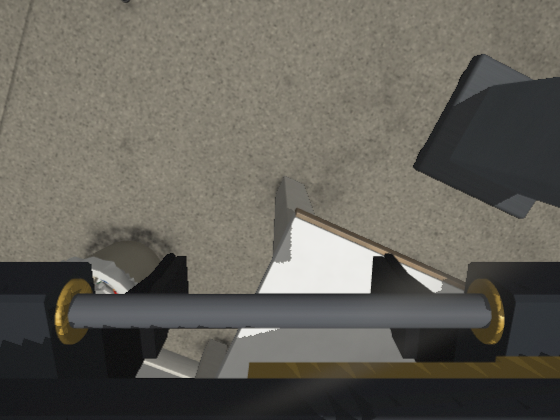

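The scene view shows the mould base near (275,235), with the lever across it and its red knob at (261,220). The loose half with the blue rib is near (340,204) and the tape at (277,194). The side view shows the base at (263,228) and the loose half at (338,187). I'll zoom in next.

```bash
python3 - <<'E'
from h import *
import pickle
C=pickle.load(open('C.pkl','rb'))
a=cv2.imread('pics/scene0.png')[170:260,230:370]; b=cv2.imread('pics/side0.png')[150:260,220:370]
a=cv2.resize(a,None,fx=5,fy=5,interpolation=cv2.INTER_CUBIC); b=cv2.resize(b,None,fx=5,fy=5,interpolation=cv2.INTER_CUBIC)
cv2.imwrite('pics/za.png',a);cv2.imwrite('pics/zb.png',b)
for n in('scene','side'):
    im=cv2.imread(f'pics/{n}0.png'); hsv=cv2.cvtColor(im,cv2.COLOR_BGR2HSV)
    for nm,lo,hi in(('red',(0,120,80),(8,255,255)),('blue',(105,120,50),(125,255,255)),('green',(60,80,20),(95,255,255))):
        m=cv2.inRange(hsv,lo,hi); 
        k,l,st,ce=cv2.connectedComponentsWithStats(m)
        for i in range(1,k):
            if st[i,4]>15 and 215<ce[i,0]<375 and 165<ce[i,1]<262: print(n,nm,st[i],ce[i].round(1))
E
```

```text
scene red [258 216   5  12  43] [260.  221.2]
scene blue [236 169   9   9  63] [240.2 172.8]
scene blue [334 195  13  10 117] [339.8 199.6]
scene green [323 203  34  10 250] [339.6 208.1]
scene green [252 225  40  17 350] [273.9 234.4]
side red [245 212   7  15  73] [248.  218.2]
side blue [333 174  14   4  53] [339.2 175.5]
side green [327 181  32  10 113] [346.8 186.3]
```

View pics/za.png

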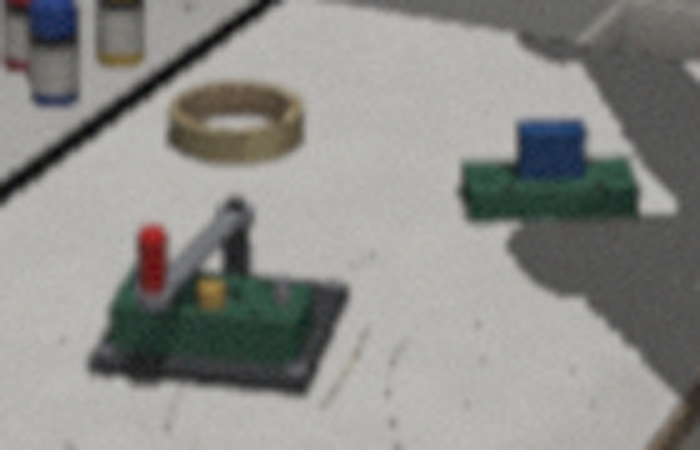

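View pics/zb.png

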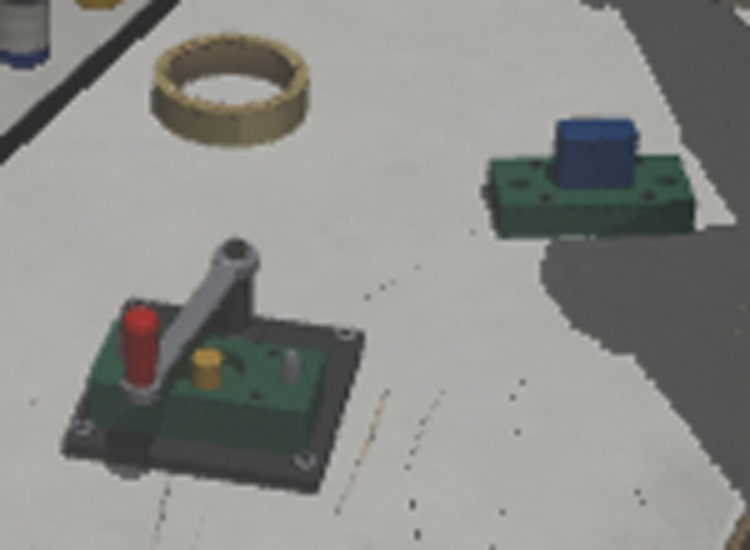

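The zooms show the lever pivot at the rear and the knob towards the camera. Opening the lever swings the knob to image left (+x of the mould), and it already stands slightly open. The plate corners are clear in the side view, so I'll localize from them.

```bash
python3 - <<'E'
from h import *
import pickle
C=pickle.load(open('C.pkl','rb'))
s=C['side'];g=C['scene']
Z=lambda u,v:(220+u/5-.4,150+v/5-.4)
Y=lambda u,v:(230+u/5-.4,170+v/5-.4)
cs=[onz(s,*Z(*p),.012) for p in((65,442),(318,482),(363,335),(130,300))]
cg=[onz(g,*Y(*p),.012) for p in((93,358),(305,385),(348,290))]
for c in cs+cg: print('plate',c.round(4))
print('sides',[np.linalg.norm(cs[i]-cs[(i+1)%4]).round(3) for i in range(4)], 'ctr',np.mean(cs,0).round(4))
ks,kg=(248,218.2),(260,221.2)
print('knob tri',tri(s,Z(141,345),g,Y(152,262)).round(4), 'z86',onz(s,*Z(141,345),.086).round(4),onz(g,*Y(152,262),.086).round(4))
print('knobtop z104',onz(s,*Z(140,317),.104).round(4))
print('pivot z66',onz(s,*Z(236,252),.066).round(4),onz(g,*Y(238,207),.066).round(4))
# top half
print('ribtop z58',[onz(s,*Z(*p),.058).round(4) for p in((556,120),(634,120),(637,137),(556,137))])
print('plate z22',[onz(s,*Z(*p),.022).round(4) for p in((490,160),(682,157),(694,202),(498,205))])
print('holes',[onz(s,*Z(*p),.022).round(4) for p in((518,184),(667,181))])
print('ribtop scene',[onz(g,*Y(*p),.058).round(4) for p in((519,122),(583,122))])
print('tape',onz(s,*Z(231,95),.012),'dowel',onz(s,*Z(291,352),.056), 'ej',onz(s,*Z(206,356),.046))
E
```

```text
plate [0.592  0.0671 0.012 ]
plate [0.4681 0.0373 0.012 ]
plate [ 0.4986 -0.0825  0.012 ]
plate [ 0.6216 -0.0534  0.012 ]
plate [0.5891 0.0661 0.012 ]
plate [0.4659 0.0414 0.012 ]
plate [ 0.4937 -0.0752  0.012 ]
sides [np.float64(0.127), np.float64(0.124), np.float64(0.126), np.float64(0.124)] ctr [ 0.5451 -0.0079  0.012 ]
knob tri [0.5556 0.0538 0.0753] z86 [0.5488 0.0666 0.086 ] [0.5448 0.0724 0.086 ]
knobtop z104 [0.5479 0.0689 0.104 ]
pivot z66 [ 0.5571 -0.0494  0.066 ] [ 0.554  -0.0491  0.066 ]
ribtop z58 [array([ 0.4628, -0.26  ,  0.058 ]), array([ 0.4241, -0.2806,  0.058 ]), array([ 0.4165, -0.2642,  0.058 ]), array([ 0.4564, -0.243 ,  0.058 ])]
plate z22 [array([ 0.499 , -0.2579,  0.022 ]), array([ 0.4024, -0.3127,  0.022 ]), array([ 0.3813, -0.2707,  0.022 ]), array([ 0.4774, -0.2164,  0.022 ])]
holes [array([ 0.4755, -0.2418,  0.022 ]), array([ 0.4018, -0.2843,  0.022 ])]
ribtop scene [array([ 0.4574, -0.2561,  0.058 ]), array([ 0.4204, -0.2737,  0.058 ])]
tape [ 0.66992969 -0.26758133  0.012     ] dowel [0.50081053 0.00215137 0.056     ] ej [0.54220922 0.01244678 0.046     ]
```

```bash
cat >> h.py <<'E'
from scipy.spatial.transform import Rotation as Ro
def Rdown(yaw_y):  # tool down with tool y at world angle yaw (deg)
    a=np.radians(yaw_y); y=np.array([np.cos(a),np.sin(a),0]); z=np.array([0,0,-1.]); return np.column_stack([np.cross(y,z),y,z])
def plan(p,yaw,maxstep=.058,maxrot=.17,n=None):
    s=sense(); P=np.array(s['tcp_pos']); R=np.array(s['ee_rot']); T=Rdown(yaw)
    w=Ro.from_matrix(R.T@T).as_rotvec(); d=np.array(p)-P
    n=n or max(1,int(np.ceil(max(np.linalg.norm(d)/maxstep,np.linalg.norm(w)/maxrot))))
    print('t',round(s['time_s'],2),'pos',P.round(4),'d mm',(d*1000).round(1),'rot deg',np.degrees(w).round(2),'F',np.array(s['wrist_force']).round(1),'w',round(s['gripper_width']*87,1),'j',np.array(s['joints']).round(0))
    for k in range(n):
        Rk=R@Ro.from_rotvec(w*k/n).as_matrix()
        print(np.r_[(Rk.T@d/n*1000).round(1),(w/n).round(3)].tolist())
E
python3 - <<'E'
from h import *
import pickle
C=pickle.load(open('C.pkl','rb'))
print('cup',onz(C['side'],172,265,0),onz(C['side'],196,245,0), 'basket',onz(C['side'],150,225,0),onz(C['side'],180,180,0))
plan((.55,.055,.20),184)
E
```

```text
cup [0.67455308 0.20674584 0.        ] [0.66544707 0.11950537 0.        ] basket [0.81457645 0.10621213 0.        ] [ 0.87132509 -0.10964716  0.        ]
t 0.15 pos [ 0.2579 -0.5687  0.1825] d mm [292.1 623.7  17.5] rot deg [ 9.000e-02  5.000e-02 -6.961e+01] F [0.1 1.3 0.7] w 86.8 j [-51.  22.   0.  -0. -68. -15.]
[-43.6, 37.3, -1.4, 0.0, 0.0, -0.101]
[-47.2, 32.7, -1.4, 0.0, 0.0, -0.101]
[-50.2, 27.8, -1.4, 0.0, 0.0, -0.101]
[-52.8, 22.5, -1.4, 0.0, 0.0, -0.101]
[-54.8, 17.1, -1.4, 0.0, 0.0, -0.101]
[-56.2, 11.5, -1.4, 0.0, 0.0, -0.101]
[-57.1, 5.7, -1.4, 0.0, 0.0, -0.101]
[-57.4, -0.1, -1.4, 0.0, 0.0, -0.101]
[-57.1, -5.9, -1.5, 0.0, 0.0, -0.101]
[-56.2, -11.6, -1.5, 0.0, 0.0, -0.101]
[-54.7, -17.2, -1.5, 0.0, 0.0, -0.101]
[-52.7, -22.7, -1.5, 0.0, 0.0, -0.101]
```

>>> carry_out --commands '[-44,37,-1,0,0,-0.1,-47,33,-1,0,0,-0.1,-50,28,-1,0,0,-0.1,-53,22,-1,0,0,-0.1,-55,17,-1,0,0,-0.1]' --grip 87

```text
time_s: 0.78
tcp_pos: [0.3807, -0.3041, 0.1849]
ee_rot: [[-0.595, -0.804, -0.003], [-0.804, 0.595, 0.004], [-0.001, 0.005, -1.0]]
wrist_force: [1.4, 1.1, 1.0]
gripper_width: 1.002
```

```bash
python3 - <<'E'
from h import *
im,c=snap('wrist','w1')
plan((.55,.055,.20),184)
E
```

```text
t 0.82 pos [ 0.3829 -0.2995  0.1852] d mm [167.1 354.5  14.8] rot deg [  0.18   0.28 -40.05] F [-0.9  3.9 -1.5] w 87.2 j [-19.   8. -18.  -0. -64. -17.]
[-55.0, 10.5, -1.9, 0.0, 0.001, -0.1]
[-55.8, 5.0, -1.9, 0.0, 0.001, -0.1]
[-56.0, -0.6, -2.0, 0.0, 0.001, -0.1]
[-55.7, -6.2, -2.0, 0.0, 0.001, -0.1]
[-54.8, -11.7, -2.0, 0.0, 0.001, -0.1]
[-53.3, -17.1, -2.1, 0.0, 0.001, -0.1]
[-51.3, -22.3, -2.1, 0.0, 0.001, -0.1]
```

View pics/w1.png

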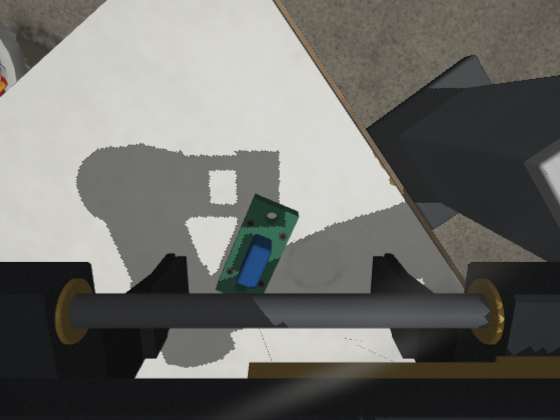

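The wrist view shows the loose half at about (257,245), with the rib top at (255,262) and one hole at (272,215). I'll measure it now and then carry on to the knob.

```bash
python3 - <<'E'
import pickle
from h import *
im=cv2.imread('pics/w1.png')[180:300,200:320]
cv2.imwrite('pics/zw1.png',cv2.resize(im,None,fx=5,fy=5,interpolation=cv2.INTER_CUBIC))
E
```

>>> carry_out --commands '[-55,10,-2,0,0,-0.1,-56,5,-2,0,0,-0.1,-56,-1,-2,0,0,-0.1,-56,-6,-2,0,0,-0.1,-55,-12,-2,0,0,-0.1]'

```text
time_s: 1.45
tcp_pos: [0.5034, -0.0384, 0.1965]
ee_rot: [[-0.115, -0.993, -0.002], [-0.993, 0.115, 0.005], [-0.005, 0.002, -1.0]]
wrist_force: [1.4, -1.0, 0.1]
gripper_width: 1.0
```

```bash
python3 - <<'E'
from h import *
plan((.55,.0,.21),184)
im,c=snap('wrist','w2'); import pickle; pickle.dump(c,open('w2.pkl','wb'))
E
```

```text
t 1.45 pos [ 0.5034 -0.0384  0.1965] d mm [46.6 38.4 13.5] rot deg [  0.1    0.31 -10.62] F [ 1.4 -1.   0.1] w 87.0 j [ 14.  10. -15.  -0. -66. -20.]
[-21.8, -20.9, -6.7, 0.001, 0.003, -0.093]
[-19.7, -22.8, -6.7, 0.001, 0.003, -0.093]
```

View pics/w2.png

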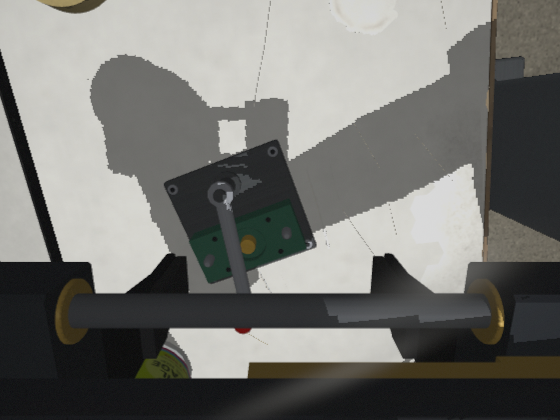

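View pics/zw1.png

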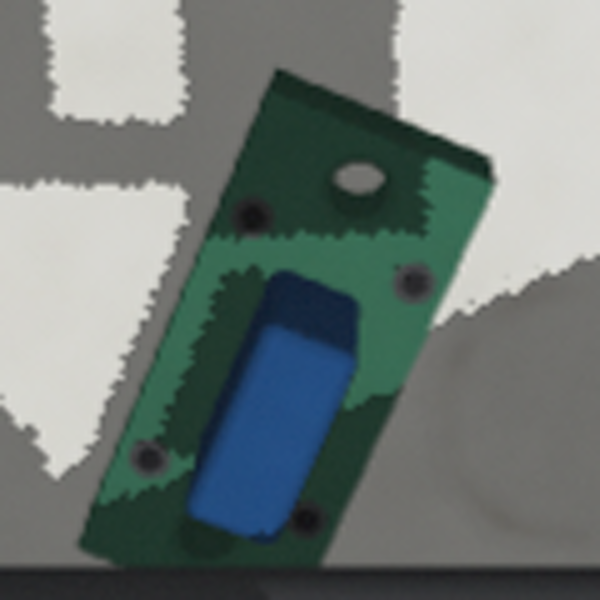

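The wrist view shows the whole base: plate corners (165,184), (278,140), (315,244), the pivot at (220,194), the ejector at (248,245), and both dowels. The arm runs to the knob at (243,328). I'll zoom in and localize these.

```bash
python3 - <<'E'
from h import *
im=cv2.imread('pics/w2.png')[130:340,150:330]
cv2.imwrite('pics/zw2.png',cv2.resize(im,None,fx=2.85,fy=2.85,interpolation=cv2.INTER_CUBIC))
E
```

```text
(no output)
```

View pics/zw2.png

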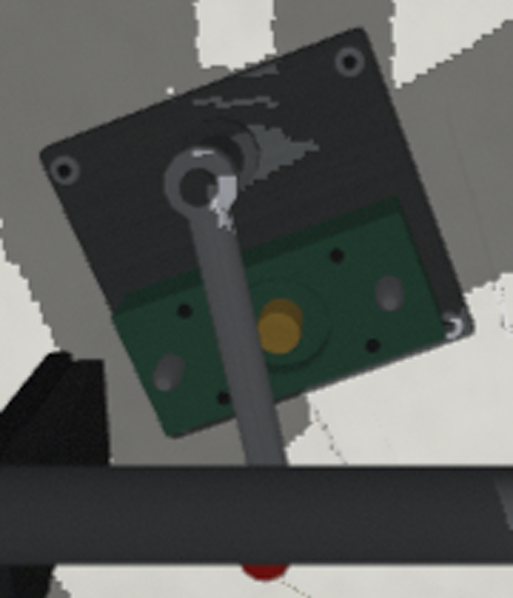

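```bash
python3 - <<'E'
from h import *
import pickle
c=pickle.load(open('w2.pkl','rb'))
Z=lambda u,v:(150+u/2.85-.33,130+v/2.85-.33)
f=lambda u,v,z:onz(c,*Z(u,v),z)[:2]
dl,dr=f(165,380,.056),f(391,301,.056)
print('dowels',dl,dr,np.linalg.norm(dl-dr),'mid',(dl+dr)/2,'yaw',np.degrees(np.arctan2(*(dl-dr)[::-1])))
print('ej',f(279,333,.046),'pivot',f(197,185,.066))
print('block',[f(*p,.04).round(4) for p in((113,315),(172,437),(444,343),(395,214))])
print('plate',[f(*p,.012).round(4) for p in((40,150),(363,28),(473,328))])
print('arm dir pts z66',f(210,222,.066),f(266,464,.066))
s=np.load;R=cv2.Rodrigues(np.array(c['rvec'],float))[0];t=np.array(c['tvec'],float).ravel()
st=sense()
print('t',st['time_s'],c.keys())
E
```

```text
dowels [0.58229114 0.02327605] [0.50107727 0.00363646] 0.08355480853261281 mid [0.5416842  0.01345626] yaw 13.5945904699184
ej [0.5418429  0.01426589] pivot [ 0.55825736 -0.04587504]
block [array([0.6006, 0.0027]), array([0.5876, 0.0523]), array([0.4841, 0.0271]), array([ 0.4964, -0.0225])]
plate [array([ 0.6238, -0.0548]), array([ 0.5004, -0.0849]), array([0.4715, 0.0332])]
arm dir pts z66 [ 0.556043   -0.03331128] [0.55036451 0.05425389]
t 1.5 dict_keys(['fx', 'fy', 'cx', 'cy', 'rvec', 'tvec'])
```

```bash
python3 - <<'E'
from h import *
plan((.5495,.068,.14),183.7,n=3)
E
```

```text
t 1.5 pos [ 0.507  -0.0338  0.1966] d mm [ 42.5 101.8 -56.6] rot deg [-0.1   0.39 -9.91] F [2.3 2.2 1.7] w 86.9 j [ 14.  10. -14.  -0. -65. -20.]
[-35.1, -10.4, 19.1, -0.001, 0.002, -0.058]
[-34.5, -12.4, 19.0, -0.001, 0.002, -0.058]
[-33.8, -14.4, 19.0, -0.001, 0.002, -0.058]
```

>>> carry_out --commands '[-35,-10,19,0,0.002,-0.058,-35,-12,19,0,0.002,-0.058,-34,-14,19,0,0.002,-0.058,0,0,0,0,0,0]'

```text
time_s: 2.0
tcp_pos: [0.5494, 0.074, 0.1379]
ee_rot: [[0.074, -0.997, 0.001], [-0.997, -0.074, 0.0], [-0.0, -0.001, -1.0]]
wrist_force: [-0.7, -0.3, -0.6]
gripper_width: 0.997
```

```bash
python3 - <<'E'
from h import *
plan((.5495,.068,.072),183.7,n=2)
E
```

```text
t 2.0 pos [0.5494 0.074  0.1379] d mm [  0.1  -6.  -65.9] rot deg [-0.08  0.01  0.56] F [-0.7 -0.3 -0.6] w 86.7 j [ 24.  17. -14.   0. -59. -20.]
[3.0, 0.2, 33.0, -0.001, 0.0, 0.005]
[3.0, 0.2, 33.0, -0.001, 0.0, 0.005]
```

>>> carry_out --commands '[3,0,33,0,0,0,3,0,33,0,0,0,0,0,0,0,0,0]'

```text
time_s: 2.38
tcp_pos: [0.5503, 0.0669, 0.0717]
ee_rot: [[0.073, -0.997, 0.003], [-0.997, -0.073, 0.0], [-0.0, -0.003, -1.0]]
wrist_force: [0.5, 0.7, 0.2]
gripper_width: 0.998
```

```bash
python3 - <<'E'
from h import *
plan((.5495,.068,.072),183.7,n=1)
im,c=snap('side','s2')
cv2.imwrite('pics/zs2.png',cv2.resize(im[100:260,180:350,::-1],None,fx=4,fy=3.7,interpolation=cv2.INTER_CUBIC))
E
```

```text
t 2.38 pos [0.5503 0.0669 0.0717] d mm [-0.8  1.1  0.3] rot deg [-0.17  0.01  0.48] F [0.5 0.7 0.2] w 86.8 j [ 24.  21. -18.   0. -50. -20.]
[-1.2, 0.7, -0.3, -0.003, 0.0, 0.008]
```

View pics/zs2.png

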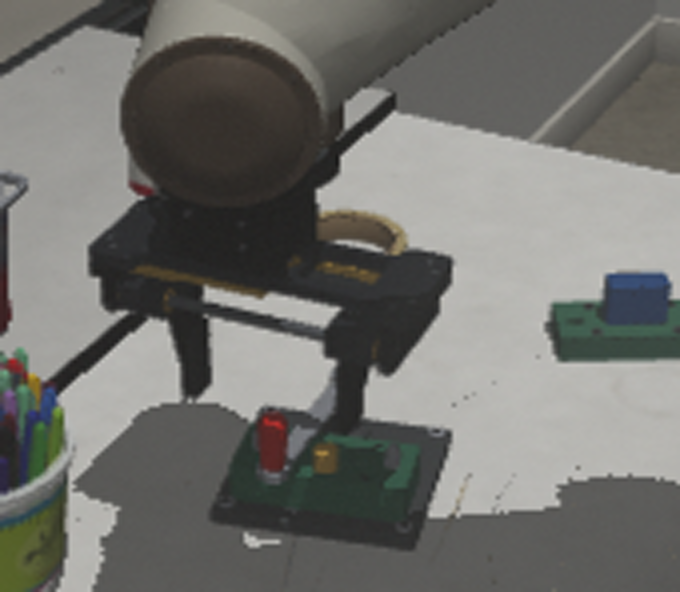

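The knob appears laterally centred between the fingers, but the tips look high. I'll check by projecting the TCP into the side view.

```bash
python3 - <<'E'
from h import *
c=calibration('side'); p=np.array(sense()['tcp_pos'])
Z=lambda q:((q[0]-180)*4,(q[1]-100)*3.7)
print(Z(proj(c,p)),[Z(proj(c,p+np.array([d*.997,.073*d,0]))) for d in(.05,-.05,.035,-.035)])
print('knob base/top',Z(proj(c,(.5496,.068,.066))),Z(proj(c,(.5496,.068,.104))))
E
```

```text
(np.float64(266.32499239594347), np.float64(453.94759970034295)) [(np.float64(190.2414441067748), np.float64(435.428326805192)), (np.float64(344.311409752911), np.float64(472.9300443631457)), (np.float64(212.87086644274495), np.float64(440.9364879927678)), (np.float64(320.7114516503732), np.float64(467.18564791683474))]
knob base/top (np.float64(269.2455945150474), np.float64(464.7131621328034)) (np.float64(268.5717144524733), np.float64(416.6598689337265))
```

```bash
python3 - <<'E'
from h import *
s=calibration('side');w=calibration('wrist'); S=sense(); p=np.array(S['tcp_pos']);R=np.array(S['ee_rot'])
for q,ws in (((345,425),(383,258)),((195,395),(177,258))):
    P=tri(s,(180+q[0]/4,100+q[1]/3.7),w,ws); print(P.round(4),'tool mm',(R.T@(P-p)*1000).round(1))
# where would tool points project in wrist
for z in (0,-.02,-.04):
    print(z,[np.round(proj(w,p+R@np.array([x,y,z])),0) for y in(.045,) for x in(-.0095,.0095)])
im,c=snap('wrist','w3')
E
```

```text
[0.5034 0.0584 0.1071] tool mm [  5.4  48.7 -33.9]
[0.6015 0.0664 0.1034] tool mm [  4.6 -49.7 -29.6]
0 [array([357., 261.]), array([359., 230.])]
-0.02 [array([365., 275.]), array([367., 241.])]
-0.04 [array([374., 293.]), array([377., 256.])]
```

View pics/w3.png

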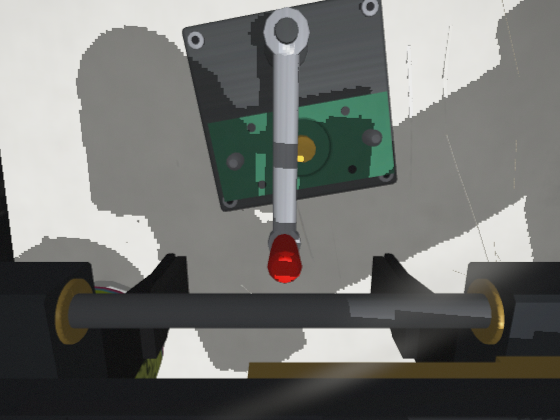

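Both views agree: with the fingers fully open, the tips sit about 30 mm behind the TCP because they swing in an arc. The knob, at (285,262) in the wrist view, is centred between them. I'll close on it.

>>> carry_out --commands '[0,0,0,0,0,0,0,0,0,0,0,0,0,0,0,0,0,0,0,0,0,0,0,0]' --grip 8

```text
time_s: 2.98
tcp_pos: [0.5554, 0.0685, 0.0791]
ee_rot: [[0.074, -0.997, 0.017], [-0.997, -0.074, 0.005], [-0.004, -0.017, -1.0]]
wrist_force: [0.5, 0.2, 0.3]
gripper_width: 0.631
```

```bash
python3 - <<'E'
from h import *
plan((.5495,.068,.072),183.7,n=1)
E
```

```text
t 2.98 pos [0.5554 0.0685 0.0791] d mm [-5.9 -0.5 -7.1] rot deg [-1.    0.22  0.55] F [0.5 0.2 0.3] w 54.9 j [ 24.  21. -18.   0. -50. -20.]
[0.1, 6.1, 7.0, -0.017, 0.004, 0.01]
```

```bash
python3 - <<'E'
from h import *
s=sense(); print(s['joints'].round(2),s['joint_velocities'].round(2),s['effort'].round(2),s['moment'])
E
```

```text
[ 23.71  20.83 -17.95   0.17 -50.21 -19.57] [-0.04 -0.28  0.09  0.05  0.05 -0.02] [-1.000e-02 -3.506e+01  1.581e+01  3.560e+00  5.000e-02  0.000e+00] [-0.0230423   0.18392887  0.0419266 ]
```

>>> carry_out --commands '[0,5,6,-0.017,0.004,0,0,0,0,0,0,0,0,0,0,0,0,0]'

```text
time_s: 3.35
tcp_pos: [0.55, 0.0682, 0.0724]
ee_rot: [[0.074, -0.997, -0.001], [-0.997, -0.074, -0.001], [0.001, 0.001, -1.0]]
wrist_force: [0.6, 1.1, -0.4]
gripper_width: 0.287
```

```bash
python3 - <<'E'
from h import *
plan((.5495,.068,.072),183.7,n=1)
s=sense(); print(s['joints'].round(2),s['joint_velocities'].round(2))
E
```

```text
t 3.35 pos [0.55   0.0682 0.0724] d mm [-0.5 -0.2 -0.4] rot deg [ 0.08 -0.04  0.55] F [ 0.6  1.1 -0.4] w 25.0 j [ 24.  21. -18.   0. -51. -20.]
[0.2, 0.5, 0.4, 0.001, -0.001, 0.01]
[ 2.384e+01  2.138e+01 -1.818e+01  2.000e-02 -5.054e+01 -1.959e+01] [ 0.1   0.28 -0.44 -0.25 -0.17  0.05]
```

>>> carry_out --commands '[0,0,0,0,0,0,0,0,0,0,0,0,0,0,0,0,0,0]'

```text
time_s: 3.72
tcp_pos: [0.55, 0.0682, 0.0723]
ee_rot: [[0.074, -0.997, -0.001], [-0.997, -0.074, -0.001], [0.001, 0.001, -1.0]]
wrist_force: [0.8, 0.3, 0.5]
gripper_width: 0.1
```

```bash
python3 - <<'E'
from h import *
plan((.5495,.068,.072),183.7,n=1)
E
```

```text
t 3.73 pos [0.55   0.0682 0.0723] d mm [-0.5 -0.2 -0.3] rot deg [ 0.08 -0.05  0.56] F [0.8 0.3 0.5] w 8.7 j [ 24.  21. -18.   0. -51. -20.]
[0.2, 0.5, 0.3, 0.001, -0.001, 0.01]
```

The width is 8.7 mm, less than the 14–18 mm knob, so the fingers may have missed it. I'll look.

```bash
python3 - <<'E'
from h import *
im,c=snap('wrist','w4'); 
im,c=snap('side','s4')
cv2.imwrite('pics/zs4.png',cv2.resize(im[100:260,180:350,::-1],None,fx=4,fy=3.7,interpolation=cv2.INTER_CUBIC))
E
```

```text
(no output)
```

View pics/zs4.png

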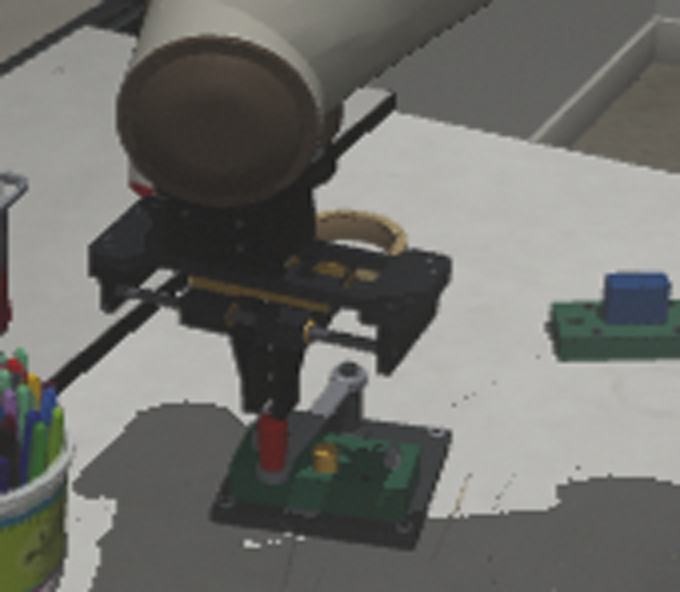

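View pics/w4.png

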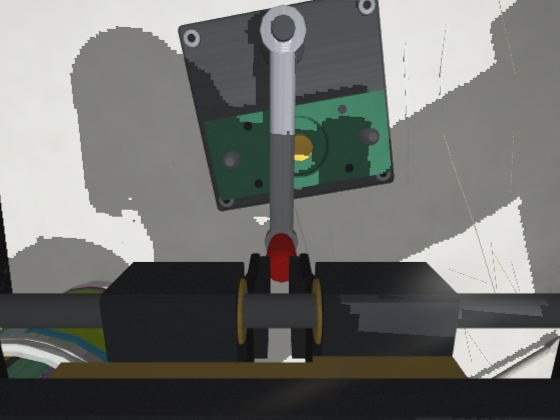

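The pictures show what happened: the fingers closed above the knob. The knob at (282,262) is visible below the finger gap, so the true tips sit about 32 mm above the reported TCP. The open-tip triangulation gave the same figure, so it wasn't an arc effect. I'll reopen, go down about 30 mm and re-measure.

>>> carry_out --commands '[0,0,0,0,0,0,0,0,0,0,0,0,0,0,0,0,0,0,0,0,0,0,0,0]' --grip 50

```text
time_s: 4.32
tcp_pos: [0.5501, 0.0682, 0.0725]
ee_rot: [[0.074, -0.997, -0.001], [-0.997, -0.074, -0.001], [0.001, 0.001, -1.0]]
wrist_force: [-0.6, -0.6, -0.3]
gripper_width: 0.46
```

```bash
python3 - <<'E'
from h import *
plan((.5495,.068,.045),183.7,n=2)
E
```

```text
t 4.33 pos [0.5501 0.0682 0.0725] d mm [ -0.6  -0.2 -27.5] rot deg [ 0.07 -0.04  0.55] F [-0.6 -0.6 -0.3] w 40.0 j [ 24.  21. -18.   0. -51. -20.]
[0.1, 0.3, 13.7, 0.001, -0.0, 0.005]
[0.1, 0.3, 13.7, 0.001, -0.0, 0.005]
```

>>> carry_out --commands '[0,0,0,0,0,0,0,0,10,0,0,0,0,0,10,0,0,0]'

```text
time_s: 4.7
tcp_pos: [0.5505, 0.0684, 0.0519]
ee_rot: [[0.074, -0.997, 0.0], [-0.997, -0.074, -0.0], [0.0, -0.0, -1.0]]
wrist_force: [-0.2, 0.7, -0.0]
gripper_width: 0.573
```

```bash
python3 - <<'E'
from h import *
plan((.5495,.068,.045),183.7,n=2)
im,c=snap('wrist','w5'); 
im,c=snap('side','s5')
cv2.imwrite('pics/zs5.png',cv2.resize(im[100:260,180:350,::-1],None,fx=4,fy=3.7,interpolation=cv2.INTER_CUBIC))
E
```

```text
t 4.7 pos [0.5505 0.0684 0.0519] d mm [-1.  -0.4 -6.9] rot deg [-0.02 -0.01  0.55] F [-0.2  0.7 -0. ] w 49.8 j [ 24.  23. -19.   0. -48. -20.]
[0.2, 0.5, 3.5, -0.0, -0.0, 0.005]
[0.2, 0.5, 3.5, -0.0, -0.0, 0.005]
```

View pics/zs5.png

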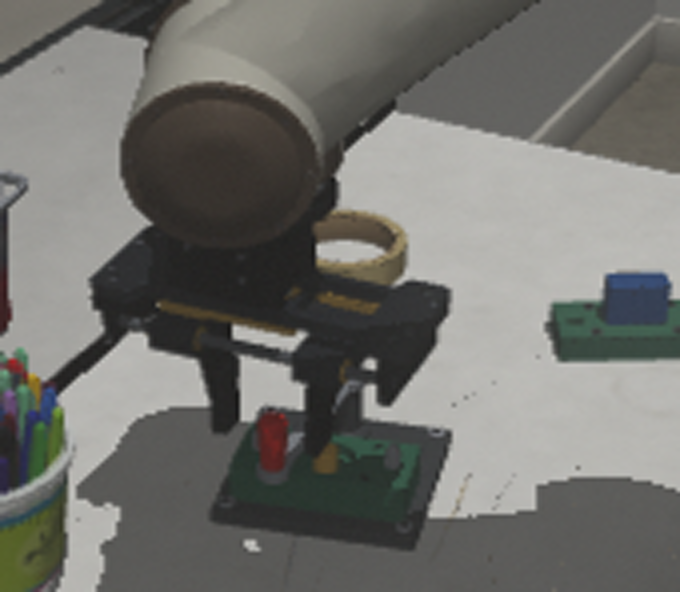

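View pics/w5.png

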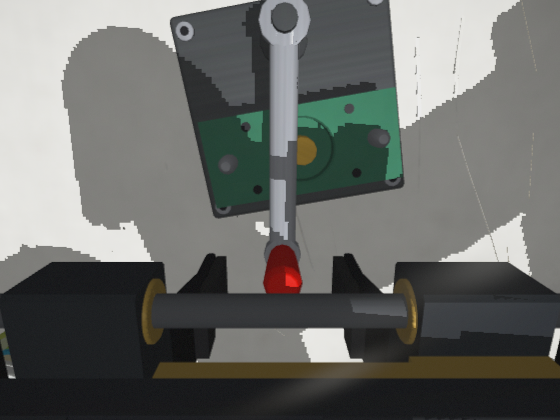

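Both views now show the tips about 34 mm above the reported TCP, at roughly z=0.086 and straddling the knob. I'll go down 13 mm and close.

>>> carry_out --commands '[0,0,13,0,0,0.005,0,0,0,0,0,0,0,0,0,0,0,0,0,0,0,0,0,0,0,0,0,0,0,0]' --grip 5

```text
time_s: 5.42
tcp_pos: [0.5495, 0.068, 0.0368]
ee_rot: [[0.069, -0.998, -0.003], [-0.998, -0.069, -0.001], [0.001, 0.003, -1.0]]
wrist_force: [-0.1, -0.2, -1.9]
gripper_width: 0.183
```

```bash
python3 - <<'E'
from h import *
plan((.5495,.068,.039),183.7,n=2)
E
```

```text
t 5.42 pos [0.5495 0.068  0.0368] d mm [0.  0.  2.2] rot deg [ 0.17 -0.07  0.24] F [-0.1 -0.2 -1.9] w 16.0 j [ 24.  24. -20.   0. -46. -20.]
[-0.0, 0.0, -1.1, 0.001, -0.001, 0.002]
[-0.0, 0.0, -1.1, 0.001, -0.001, 0.002]
```

It's gripped at 16 mm. Now I'll swing the lever clockwise along the arc.

>>> carry_out --commands '[1,-9.8,0,0,0,0.085,1.7,-19.5,0,0,0,0.17,1.7,-19.5,0,0,0,0.17,1.7,-19.5,0,0,0,0.17]'

```text
time_s: 5.92
tcp_pos: [0.6151, 0.0523, 0.0367]
ee_rot: [[-0.516, -0.856, -0.004], [-0.856, 0.516, -0.001], [0.003, 0.003, -1.0]]
wrist_force: [-0.8, -1.2, 0.3]
gripper_width: 0.183
```

```bash
cat >> h.py <<'E'
PV=np.array([.557,-.0465])
def lev():
    s=sense(); v=np.array(s['tcp_pos'])[:2]-PV; a=np.degrees(np.arctan2(v[1],v[0])); y=np.array(s['ee_rot'])[:,1]; ya=np.degrees(np.arctan2(y[1],y[0]))
    print('r',np.linalg.norm(v),'lever',103.6-a,'tool yaw',ya,'want',a+90,'F',s['wrist_force'],'w',s['gripper_width']*87,'z',s['tcp_pos'][2],'t',s['time_s'])
E
python3 -c "
from h import *
lev()"
```

```text
r 0.1145657295082324 lever 44.06320970600116 tool yaw 148.9224709119974 want 149.53679029399882 F [-0.8339965  -1.17689239  0.27092368] w 15.942579877076346 z 0.03672912505640483 t 5.925
```

Tracking well. Continuing.

>>> carry_out --commands '[1.7,-19.5,0,0,0,0.165,1.7,-19.5,0,0,0,0.165,1.7,-19.5,0,0,0,0.165,1.7,-19.5,0,0,0,0.165,0.5,-10,0,0,0,0.085]'

```text
time_s: 6.55
tcp_pos: [0.6676, -0.0184, 0.0368]
ee_rot: [[-0.967, -0.255, -0.007], [-0.255, 0.967, -0.001], [0.007, 0.001, -1.0]]
wrist_force: [-1.2, 1.2, 0.8]
gripper_width: 0.182
```

```bash
python3 -c "
from h import *
lev()"
```

```text
r 0.11415382247874056 lever 89.36650988717584 tool yaw 104.76515388333635 want 104.23349011282416 F [-1.24930284  1.24456285  0.79692378] w 15.826592208575981 z 0.03677884325127441 t 6.55
```

>>> carry_out --commands '[1,-16,0,0,0,0.14,0.3,-6,0,0,0,0.05,0.2,-5,0,0,0,0]'

```text
time_s: 6.92
tcp_pos: [0.671, -0.039, 0.0367]
ee_rot: [[-0.998, -0.059, -0.007], [-0.059, 0.998, 0.01], [0.006, 0.01, -1.0]]
wrist_force: [-4.1, 24.3, 3.3]
gripper_width: 0.186
```

```bash
python3 -c "
from h import *
lev()"
```

```text
r 0.11419635899411723 lever 99.84546678284336 tool yaw 93.36506585198877 want 93.75453321715663 F [-4.06037592 24.30732885  3.33386025] w 16.13920948238642 z 0.0367020805592446 t 6.925
```

I'm reading 24 N against the stop at about 100°. Releasing and rising.

>>> carry_out --commands '[0,-1,0,0,0,0,0,0,0,0,0,0,0,0,0,0,0,0,0,0,-50,0,0,0,0,0,-50,0,0,0]' --grip 60

```text
time_s: 7.55
tcp_pos: [0.6687, -0.0411, 0.134]
ee_rot: [[-0.998, -0.059, -0.017], [-0.059, 0.998, 0.009], [0.017, 0.01, -1.0]]
wrist_force: [0.8, 0.8, 1.0]
gripper_width: 0.645
```

```bash
python3 - <<'E'
from h import *
im,c=snap('side','s6')
cv2.imwrite('pics/zs6.png',cv2.resize(im[100:260,180:350,::-1],None,fx=4,fy=3.7,interpolation=cv2.INTER_CUBIC))
# approach view of part: camera sits ~73mm toward tool +x; look so part is visible
plan((.435,-.262,.19),118)
E
```

```text
t 7.6 pos [ 0.6729 -0.0416  0.1423] d mm [-237.9 -220.4   47.7] rot deg [  0.49  -0.11 -24.57] F [ 1.6 -0.4  6.7] w 57.8 j [ 10.  29.   5.  -1. -67. -96.]
[41.8, -34.2, -8.1, 0.001, -0.0, -0.071]
[44.1, -31.2, -8.0, 0.001, -0.0, -0.071]
[46.3, -27.9, -8.0, 0.001, -0.0, -0.071]
[48.1, -24.6, -8.0, 0.001, -0.0, -0.071]
[49.8, -21.1, -8.0, 0.001, -0.0, -0.071]
[51.1, -17.5, -7.9, 0.001, -0.0, -0.071]
```

View pics/zs6.png

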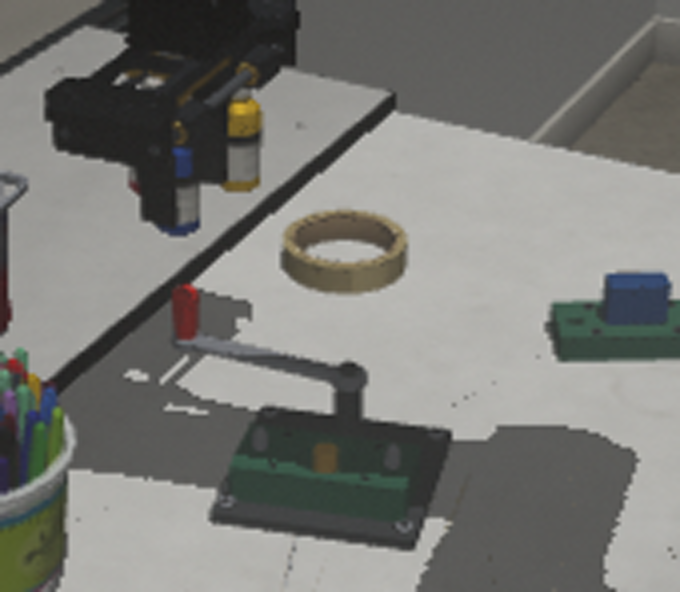

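The lever stands fully open, with its knob at (185,312) in the zoom. Next I'll go to a viewing pose over the loose half.

```bash
python3 - <<'E'
from h import *
c=calibration('side')
k=onz(c,180+185/4-.4,100+312/3.7-.4,.086)[:2]-PV; print('lever',np.radians(103.6)-np.arctan2(k[1],k[0]))
plan((.468,-.246,.19),118)
E
```

```text
lever 1.7470218376540414
t 7.6 pos [ 0.6729 -0.0416  0.1423] d mm [-204.9 -204.4   47.7] rot deg [  0.49  -0.11 -24.57] F [ 1.6 -0.4  6.7] w 57.8 j [ 10.  29.   5.  -1. -67. -96.]
[36.2, -31.9, -8.1, 0.001, -0.0, -0.071]
[38.3, -29.2, -8.0, 0.001, -0.0, -0.071]
[40.3, -26.4, -8.0, 0.001, -0.0, -0.071]
[42.1, -23.5, -8.0, 0.001, -0.0, -0.071]
[43.7, -20.4, -8.0, 0.001, -0.0, -0.071]
[45.0, -17.3, -8.0, 0.001, -0.0, -0.071]
```

>>> carry_out --commands '[36,-32,-8,0,0,-0.07,38,-29,-8,0,0,-0.07,40,-26,-8,0,0,-0.07,42,-23,-8,0,0,-0.07,44,-20,-8,0,0,-0.07]'

```text
time_s: 8.22
tcp_pos: [0.5002, -0.2158, 0.1835]
ee_rot: [[-0.912, -0.411, 0.001], [-0.411, 0.912, 0.006], [-0.003, 0.005, -1.0]]
wrist_force: [-0.1, 0.7, -0.4]
gripper_width: 0.692
```

>>> carry_out --commands '[45,-17,-8,0,0,-0.07,0,0,0,0,0,0,0,0,0,0,0,0]'

```text
time_s: 8.6
tcp_pos: [0.4626, -0.2538, 0.1927]
ee_rot: [[-0.882, -0.471, 0.004], [-0.471, 0.882, 0.004], [-0.005, 0.002, -1.0]]
wrist_force: [0.6, -0.7, -0.3]
gripper_width: 0.688
```

```bash
python3 - <<'E'
from h import *
import pickle
im,c=snap('wrist','w7');pickle.dump(c,open('w7.pkl','wb'))
cv2.imwrite('pics/zw7.png',cv2.resize(im[100:300,180:400,::-1],None,fx=3,fy=3,interpolation=cv2.INTER_CUBIC))
plan((.437,-.262,.19),118)
E
```

```text
t 8.65 pos [ 0.4627 -0.2536  0.1926] d mm [-25.7  -8.4  -2.6] rot deg [0.14 0.28 0.12] F [ 0.3 -0.   0.3] w 60.0 j [-11.  12. -12.  -0. -66. -50.]
[26.6, 4.7, 2.5, 0.002, 0.005, 0.002]
```

View pics/zw7.png

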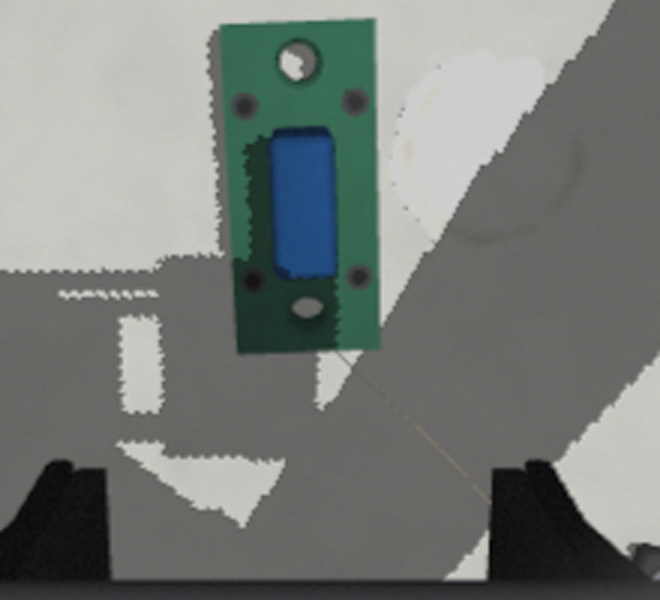

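The view shows the loose half cleanly: holes at (299,62) and (307,307) in the zoom, rib top centred near (305,206), plate corners clear. Localizing.

```bash
python3 - <<'E'
from h import *
import pickle
c=pickle.load(open('w7.pkl','rb'))
Z=lambda u,v:(180+u/3-.33,100+v/3-.33)
f=lambda u,v,z:onz(c,*Z(u,v),z)[:2]
P=[f(*p,.022) for p in((220,25),(375,18),(381,348),(237,353))]
print(np.round(P,4),'ctr',np.mean(P,0),'len',[np.linalg.norm(P[i]-P[(i+1)%4]).round(4) for i in range(4)])
for a,b in((3,0),(2,1)): d=P[a]-P[b];print('yaw',np.degrees(np.arctan2(d[1],d[0])))
h1,h2=f(299,62,.022),f(307,305,.022);d=h2-h1;print('holes',h1,h2,'mid',(h1+h2)/2,np.linalg.norm(d),np.degrees(np.arctan2(d[1],d[0])))
im=cv2.imread('pics/w7.png');hsv=cv2.cvtColor(im,cv2.COLOR_BGR2HSV)
m=cv2.inRange(hsv,(105,150,110),(125,255,255));n,l,st,ce=cv2.connectedComponentsWithStats(m)
i=1+np.argmax(st[1:,4]);pts=np.argwhere(l==i)[:,::-1].astype(float);
W=np.array([onz(c,u,v,.058)[:2]*1000 for u,v in pts],np.float32);r=cv2.minAreaRect(W);print('rib',st[i],r)
E
```

```text
[[ 0.4062 -0.3118]
 [ 0.381  -0.269 ]
 [ 0.4757 -0.2139]
 [ 0.5008 -0.2571]] ctr [ 0.44092759 -0.26293903] len [np.float64(0.0496), np.float64(0.1096), np.float64(0.05), np.float64(0.1092)]
yaw 30.03664091660799
yaw 30.22017138896807
holes [ 0.40443435 -0.28406636] [ 0.47427651 -0.24373127] mid [ 0.43935543 -0.26389881] 0.08065263607531879 30.007196991245447
rib [272 146  19  46 801] ((440.56396484375, -263.15380859375), (40.83699417114258, 16.26565933227539), 28.51126480102539)
```

```bash
python3 - <<'E'
from h import *
plan((.4408,-.263,.09),120,n=3)
E
```

```text
t 8.65 pos [ 0.4627 -0.2536  0.1926] d mm [ -21.9   -9.4 -102.6] rot deg [ 0.13  0.29 -1.88] F [ 0.3 -0.   0.3] w 60.0 j [-11.  12. -12.  -0. -66. -50.]
[8.1, 0.6, 34.2, 0.001, 0.002, -0.011]
[8.0, 0.7, 34.2, 0.001, 0.002, -0.011]
[7.9, 0.8, 34.2, 0.001, 0.002, -0.011]
```

>>> carry_out --commands '[8,0.7,34,0,0.002,-0.011,8,0.7,34,0,0.002,-0.011,8,0.7,34,0,0,-0.011,0,0,0,0,0,0]'

```text
time_s: 9.15
tcp_pos: [0.4443, -0.2609, 0.0874]
ee_rot: [[-0.863, -0.506, 0.001], [-0.506, 0.863, 0.002], [-0.002, 0.001, -1.0]]
wrist_force: [1.3, 0.7, 0.0]
gripper_width: 0.689
```

```bash
python3 - <<'E'
from h import *
plan((.4408,-.263,.025),120,n=2)
E
```

```text
t 9.15 pos [ 0.4443 -0.2609  0.0874] d mm [ -3.5  -2.1 -62.4] rot deg [0.06 0.09 0.36] F [1.3 0.7 0. ] w 59.9 j [-12.  17. -23.  -0. -51. -47.]
[2.1, -0.1, 31.2, 0.001, 0.001, 0.003]
[2.1, -0.0, 31.2, 0.001, 0.001, 0.003]
```

>>> carry_out --commands '[2,0,31,0,0,0,2,0,30,0,0,0,0,0,0,0,0,0]'

```text
time_s: 9.52
tcp_pos: [0.4479, -0.2631, 0.0293]
ee_rot: [[-0.86, -0.51, 0.009], [-0.51, 0.86, -0.002], [-0.007, -0.007, -1.0]]
wrist_force: [-0.6, 0.1, 0.5]
gripper_width: 0.689
```

```bash
python3 - <<'E'
from h import *
plan((.4408,-.263,0),120,n=2)
im,c=snap('side','s8')
cv2.imwrite('pics/zs8.png',cv2.resize(im[100:220,270:410,::-1],None,fx=5,fy=5,interpolation=cv2.INTER_CUBIC))
p=np.array(sense()['tcp_pos'])
for dz in(0,.033):
  for d in(.035,-.035): q=proj(c,p+np.array([-.5*d,.866*d,dz]));print(((q[0]-270)*5,(q[1]-100)*5))
E
```

```text
t 9.53 pos [ 0.4479 -0.2631  0.0293] d mm [ -7.1   0.1 -29.3] rot deg [-0.37  0.38  0.64] F [-0.6  0.1  0.5] w 59.9 j [-13.  21. -26.   0. -42. -47.]
[3.1, 1.9, 14.6, -0.003, 0.003, 0.006]
[3.1, 1.9, 14.6, -0.003, 0.003, 0.006]
(np.float64(334.9547529702855), np.float64(446.25812891869884))
(np.float64(314.4815874247479), np.float64(379.6878605675843))
(np.float64(340.5138194204699), np.float64(395.65813122653566))
(np.float64(319.55003523183876), np.float64(330.2037449817857))
```

View pics/zs8.png

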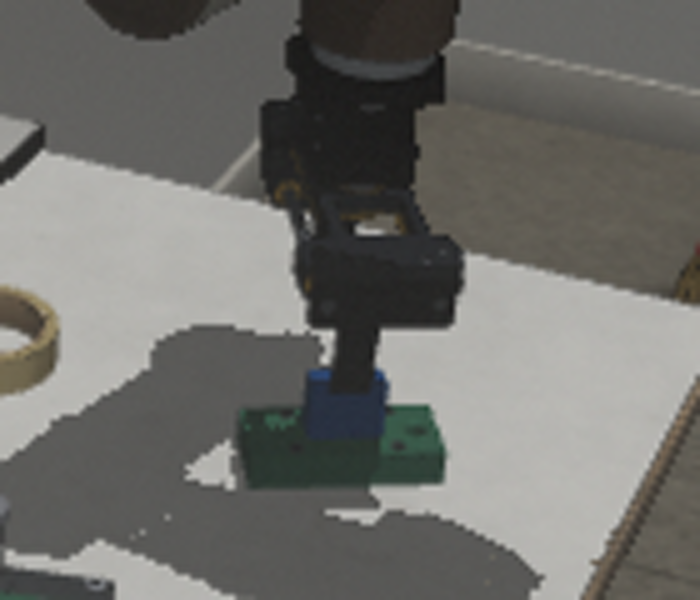

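```bash
python3 - <<'E'
from h import *
c=calibration('side'); S=sense(); p=np.array(S['tcp_pos']);R=np.array(S['ee_rot'])
zz=lambda q:(round((q[0]-270)*5+2,1),round((q[1]-100)*5+2,1))
e=np.array([np.cos(np.radians(30)),np.sin(np.radians(30)),0]); f=np.array([-e[1],e[0],0]); C0=np.array([.4408,-.263,0])
print('rib front face top corners',[zz(proj(c,C0+e*x+f*.01+np.array([0,0,.058]))) for x in(.022,-.022)],'bottom',[zz(proj(c,C0+e*x+f*.01+np.array([0,0,.022]))) for x in(.022,-.022)])
print('near finger pad tip edges', [zz(proj(c,p+R@np.array([x,.03+t,-.033]))) for t in(0,.015) for x in(-.0095,.0095)])
E
```

```text
rib front face top corners [(np.float64(308.7), np.float64(387.4)), (np.float64(387.3), np.float64(385.9))] bottom [(np.float64(303.2), np.float64(442.0)), (np.float64(380.7), np.float64(440.4))]
near finger pad tip edges [(np.float64(325.0), np.float64(393.8)), (np.float64(359.3), np.float64(393.2)), (np.float64(329.9), np.float64(408.7)), (np.float64(364.4), np.float64(408.1))]
```

The near fingertip at (353,390) confirms the ~33 mm tip offset, and it's roughly centred along the rib. I'll descend and grip. The part-to-tool offset I'll take from the measured part pose.

>>> carry_out --commands '[1.5,2,14,-0.003,0.003,0.006,1.5,2,13,-0.003,0.003,0.006,0,0,0,0,0,0]'

```text
time_s: 9.95
tcp_pos: [0.4482, -0.262, 0.0053]
ee_rot: [[-0.866, -0.5, 0.01], [-0.5, 0.866, -0.003], [-0.007, -0.008, -1.0]]
wrist_force: [-0.4, -0.1, 0.7]
gripper_width: 0.689
```

```bash
python3 - <<'E'
from h import *
plan((.4408,-.263,0.0),120,n=2)
im,c=snap('side','s9')
cv2.imwrite('pics/zs9.png',cv2.resize(im[100:220,270:410,::-1],None,fx=5,fy=5,interpolation=cv2.INTER_CUBIC))
snap('wrist','w9')
E
```

```text
t 9.95 pos [ 0.4482 -0.262   0.0053] d mm [-7.4 -1.  -5.3] rot deg [-0.45  0.41  0.01] F [-0.4 -0.1  0.7] w 60.0 j [-12.  23. -28.   0. -38. -48.]
[3.4, 1.4, 2.6, -0.004, 0.004, 0.0]
[3.4, 1.4, 2.6, -0.004, 0.004, 0.0]
```

View pics/zs9.png

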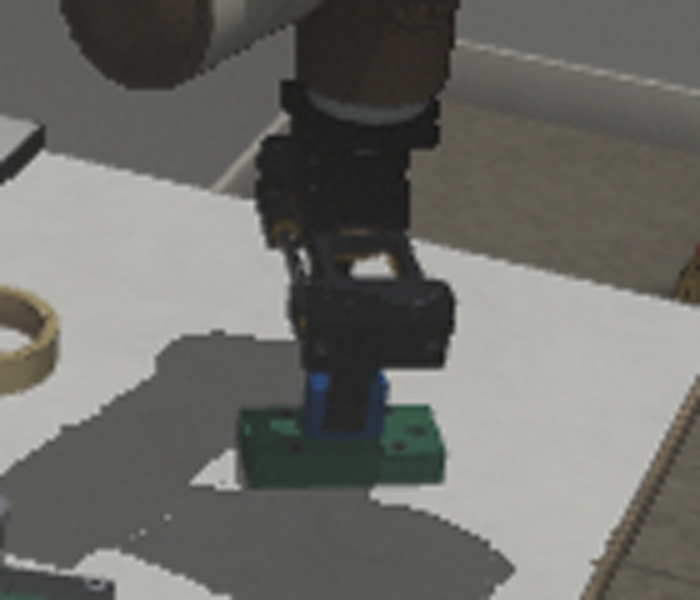

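View pics/w9.png

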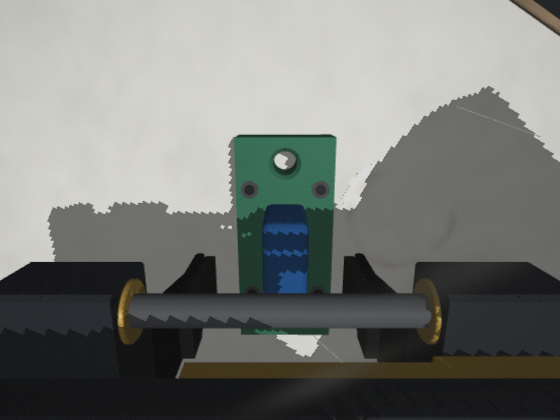

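>>> carry_out --commands '[0,1,6,-0.008,0.008,0,0,0,0,0,0,0,0,0,0,0,0,0,0,0,0,0,0,0,0,0,0,0,0,0]' --grip 5

```text
time_s: 10.68
tcp_pos: [0.4488, -0.2615, 0.0005]
ee_rot: [[-0.866, -0.5, 0.001], [-0.5, 0.866, -0.001], [-0.001, -0.001, -1.0]]
wrist_force: [-1.0, 1.1, 0.1]
gripper_width: 0.222
```

>>> carry_out --commands '[0,0,0,0,0,0,0,0,0,0,0,0]'

```text
time_s: 10.92
tcp_pos: [0.4488, -0.2615, 0.0005]
ee_rot: [[-0.866, -0.5, 0.001], [-0.5, 0.866, -0.001], [-0.001, -0.001, -1.0]]
wrist_force: [0.5, 0.4, -0.8]
gripper_width: 0.226
```

```bash
python3 - <<'E'
from h import *
plan((.4408,-.263,0.0),120,n=2)
E
```

```text
t 10.93 pos [ 0.4488 -0.2615  0.0005] d mm [-8.  -1.5 -0.5] rot deg [-0.08  0.04  0.  ] F [ 0.5  0.4 -0.8] w 19.6 j [-12.  24. -27.   0. -38. -48.]
[3.8, 1.4, 0.2, -0.001, 0.0, 0.0]
[3.8, 1.4, 0.2, -0.001, 0.0, 0.0]
```

It's gripped at 19.6 mm. I'll measure the part relative to the tool now, while its height is known, then lift.

```bash
python3 - <<'E'
from h import *
import pickle
im,c=snap('wrist','w10');S=sense();pickle.dump((c,S),open('w10.pkl','wb'))
cv2.imwrite('pics/zw10.png',cv2.resize(im[120:350,200:370,::-1],None,fx=4,fy=2.6,interpolation=cv2.INTER_CUBIC))
E
```

```text
(no output)
```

View pics/zw10.png

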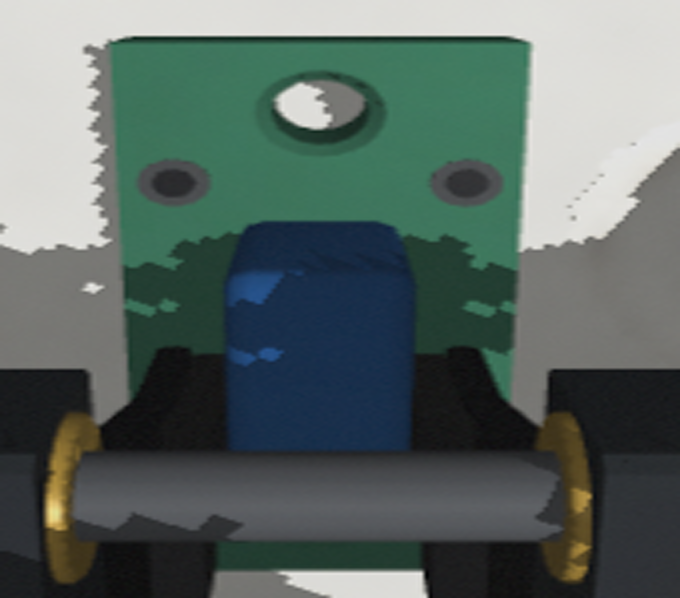

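The near hole is centred at (321,112) in the zoom, with plate corners at (110,40) and (530,43), symmetric between the fingers.

```bash
python3 - <<'E'
from h import *
import pickle
c,S=pickle.load(open('w10.pkl','rb'));p=np.array(S['tcp_pos']);R=np.array(S['ee_rot'])
Z=lambda u,v:(200+u/4-.37,120+v/2.6-.3)
def T(u,v,z): return (R.T@(onz(c,*Z(u,v),z)-p)*1000).round(2)
print('hole',T(321,112,.022),onz(c,*Z(321,112),.022))
print('corners',T(110,41,.022),T(530,43,.022),'bot',T(320,570,.022),'screws',T(174,183,.022),T(467,183,.022))
print('edges',T(130,380,.022),T(512,380,.022))
print('ribtop',T(228,272,.058),T(412,275,.058))
print('reported tcp in wrist',proj(c,p),'mm tool origin at', )
E
```

```text
hole [ 50.08   0.54 -21.57] [ 0.40513028 -0.28607753  0.022     ]
corners [ 63.01 -24.47 -21.55] [ 62.62  25.31 -21.62] bot [-47.35   0.39 -21.49] screws [ 36.65 -17.59 -21.54] [ 36.64  18.54 -21.59]
edges [ -3.67 -24.43 -21.49] [ -3.65  25.48 -21.57]
ribtop [ 29.85  -8.92 -57.54] [ 29.36   9.72 -57.57]
reported tcp in wrist (np.float64(278.91516329222287), np.float64(245.15536685106755)) mm tool origin at
```

```bash
python3 - <<'E'
from h import *
plan((.4488,-.2615,0.19),120,n=4)
E
```

```text
t 10.97 pos [ 0.4488 -0.2615  0.0005] d mm [  0.    0.  189.5] rot deg [-0.08  0.05  0.  ] F [ 0.5  0.8 -0.4] w 19.6 j [-12.  24. -27.   0. -38. -48.]
[-0.0, -0.1, -47.4, -0.0, 0.0, 0.0]
[-0.0, -0.0, -47.4, -0.0, 0.0, 0.0]
[-0.0, -0.0, -47.4, -0.0, 0.0, 0.0]
[-0.0, -0.0, -47.4, -0.0, 0.0, 0.0]
```

>>> carry_out --commands '[0,0,-20,0,0,0,0,0,-40,0,0,0,0,0,-55,0,0,0,0,0,-55,0,0,0,0,0,-30,0,0,0]'

```text
time_s: 11.6
tcp_pos: [0.4446, -0.26, 0.2003]
ee_rot: [[-0.867, -0.498, -0.012], [-0.498, 0.867, 0.004], [0.008, 0.01, -1.0]]
wrist_force: [1.2, -0.4, -3.3]
gripper_width: 0.224
```

```bash
python3 - <<'E'
from h import *
plan((.649,.04,0.2),103.6)
E
```

```text
t 11.6 pos [ 0.4446 -0.26    0.2003] d mm [204.4 300.   -0.3] rot deg [ 0.49 -0.54 16.3 ] F [ 1.2 -0.4 -3.3] w 19.5 j [-12.  11. -13.  -0. -67. -48.]
[-46.7, 22.6, -0.1, 0.001, -0.001, 0.041]
[-45.7, 24.5, -0.1, 0.001, -0.001, 0.041]
[-44.7, 26.3, -0.1, 0.001, -0.001, 0.041]
[-43.6, 28.1, -0.0, 0.001, -0.001, 0.041]
[-42.4, 29.9, -0.0, 0.001, -0.001, 0.041]
[-41.2, 31.6, 0.0, 0.001, -0.001, 0.041]
[-39.8, 33.2, 0.0, 0.001, -0.001, 0.041]
```

>>> carry_out --commands '[-47,23,0,0,0,0.04,-46,24,0,0,0,0.04,-45,26,0,0,0,0.04,-44,28,0,0,0,0.04,-42,30,0,0,0,0.04]'

```text
time_s: 12.22
tcp_pos: [0.5941, -0.0429, 0.2008]
ee_rot: [[-0.953, -0.302, -0.009], [-0.302, 0.953, 0.005], [0.007, 0.008, -1.0]]
wrist_force: [0.9, -0.3, -3.0]
gripper_width: 0.224
```

```bash
python3 - <<'E'
from h import *
plan((.649,.04,0.2),103.6)
E
```

```text
t 12.22 pos [ 0.5941 -0.0429  0.2008] d mm [54.9 82.9 -0.8] rot deg [ 0.42 -0.43  3.99] F [ 0.9 -0.3 -3. ] w 19.5 j [ 11.  19.  -2.  -0. -70. -83.]
[-38.7, 31.2, 0.4, 0.004, -0.004, 0.035]
[-37.6, 32.5, 0.4, 0.004, -0.004, 0.035]
```

>>> carry_out --commands '[-38,31,0,0.004,-0.004,0.035,-34,30,0,0.004,-0.004,0.035,0,0,0,0,0,0,0,0,0,0,0,0]'

```text
time_s: 12.72
tcp_pos: [0.6458, 0.0421, 0.1949]
ee_rot: [[-0.972, -0.236, -0.008], [-0.236, 0.972, -0.001], [0.008, 0.001, -1.0]]
wrist_force: [0.4, -0.0, -2.3]
gripper_width: 0.225
```

```bash
python3 - <<'E'
from h import *
import pickle
S=sense();im,c=snap('wrist','w11');pickle.dump((c,S),open('w11.pkl','wb'))
plan((.5496,.015,0.2),103.6)
E
```

```text
t 12.78 pos [0.6458 0.042  0.1948] d mm [-96.2 -27.    5.2] rot deg [ 0.08 -0.44  0.03] F [-0.6  0.9 -3.4] w 19.3 j [ 18.  24.   5.  -0. -72. -94.]
[49.9, -1.8, -2.2, 0.001, -0.004, 0.0]
[49.9, -1.8, -2.4, 0.001, -0.004, 0.0]
```

View pics/w11.png

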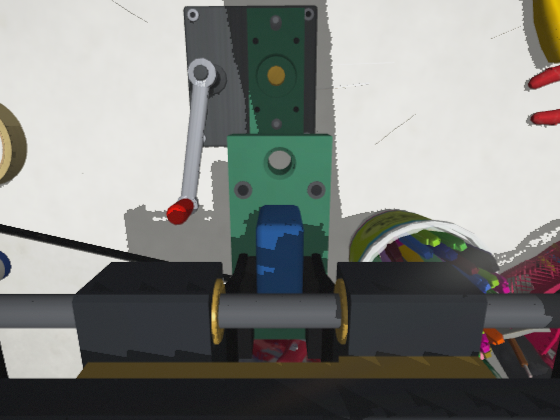

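This is a good view of the mould beyond the held part. Dowels are at (276,19) and (276,123), the ejector at (276,75) and the held part's hole at (280,160), with the lever open. I'll measure precisely.

```bash
python3 - <<'E'
from h import *
im=cv2.imread('pics/w11.png')
cv2.imwrite('pics/zw11.png',cv2.resize(im[0:210,180:340],None,fx=4.8,fy=2.85,interpolation=cv2.INTER_CUBIC))
E
```

```text
(no output)
```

View pics/zw11.png

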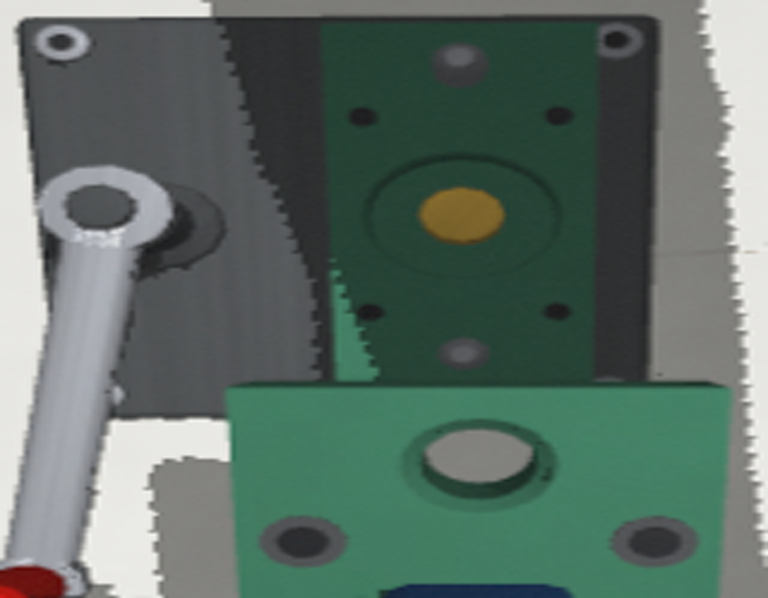

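```bash
python3 - <<'E'
from h import *
import pickle
c,S=pickle.load(open('w11.pkl','rb'));p=np.array(S['tcp_pos']);R=np.array(S['ee_rot'])
Z=lambda u,v:(180+u/4.8-.4,v/2.85-.32)
f=lambda u,v,z:onz(c,*Z(u,v),z)
T=lambda q:(R.T@(np.array(q)-p)*1000).round(2)
d1,d2=f(459,56,.056),f(463,351,.056)
d=d1-d2;print('dowels',T(d1),T(d2),'mid',((d1+d2)/2).round(4),np.linalg.norm(d),'yaw',np.degrees(np.arctan2(-d[1],-d[0])))
print('ej',f(461,215,.046).round(4))
q=[f(*a,.04) for a in((362,116),(558,116),(369,312),(556,312))];m=np.mean(q,0);print('screws mean',m.round(4),T(m))
e=q[2]+q[3]-q[0]-q[1];print('yaw',np.degrees(np.arctan2(e[1],e[0])), np.linalg.norm(e)/2, np.linalg.norm(q[0]-q[1]))
# held part at tool z of plate top: -21.57
zt=(p+R@np.array([.05,0,-.0216]))[2]
h=f(480,466,zt);print('held hole',T(h),h.round(4));print('held corners',T(f(228,388,zt)),T(f(730,388,zt)),'screws',T(f(303,541,zt)),T(f(655,541,zt)))
E
```

```text
dowels [148.27  -2.96 140.05] [ 64.93  -2.5  139.39] mid [0.5418 0.0142 0.056 ] 0.0833487409153896 yaw 13.962653666169338
ej [0.5426 0.0143 0.046 ]
screws mean [0.5424 0.0143 0.04  ] [105.88  -2.84 155.72]
yaw 13.934406873980375 0.05821989314771672 0.03599508716514233
held hole [ 50.     0.55 -21.6 ] [0.5973 0.0309 0.2169]
held corners [ 62.96 -24.34 -21.53] [ 62.92  25.27 -21.47] screws [ 37.09 -17.61 -21.72] [ 37.06  18.51 -21.68]
```

```bash
python3 - <<'E'
from h import *
plan((.5500,.0157,0.13),103.9,n=3)
E
```

```text
t 12.78 pos [0.6458 0.042  0.1948] d mm [-95.8 -26.3 -64.8] rot deg [ 0.08 -0.44 -0.27] F [-0.6  0.9 -3.4] w 19.3 j [ 18.  24.   5.  -0. -72. -94.]
[32.9, -1.0, 21.8, 0.0, -0.003, -0.002]
[33.0, -1.0, 21.8, 0.0, -0.003, -0.002]
[33.0, -0.9, 21.7, 0.0, -0.003, -0.002]
```

>>> carry_out --commands '[33,-1,21,0,-0.003,-0.002,33,-1,21,0,-0.003,-0.002,33,-1,21,0,-0.003,0,0,0,0,0,0,0]'

```text
time_s: 13.28
tcp_pos: [0.544, 0.0101, 0.1302]
ee_rot: [[-0.972, -0.234, -0.0], [-0.234, 0.972, 0.002], [-0.0, 0.002, -1.0]]
wrist_force: [1.2, -0.8, -2.3]
gripper_width: 0.224
```

```bash
python3 - <<'E'
from h import *
plan((.5500,.0157,0.085),103.9,n=2)
E
```

```text
t 13.28 pos [0.544  0.0101 0.1302] d mm [  6.    5.6 -45.2] rot deg [ 0.1   0.02 -0.37] F [ 1.2 -0.8 -2.3] w 19.5 j [ 18.  17. -15.  -0. -58. -94.]
[-3.6, 2.0, 22.6, 0.001, 0.0, -0.003]
[-3.6, 2.0, 22.6, 0.001, 0.0, -0.003]
```

>>> carry_out --commands '[-3.6,2,22,0,0,-0.003,-3.6,2,22,0,0,-0.003,0,0,0,0,0,0]'

```text
time_s: 13.65
tcp_pos: [0.552, 0.0134, 0.0886]
ee_rot: [[-0.971, -0.237, 0.007], [-0.237, 0.971, 0.003], [-0.007, 0.001, -1.0]]
wrist_force: [0.4, -0.2, -2.5]
gripper_width: 0.229
```

```bash
python3 - <<'E'
from h import *
plan((.5500,.0157,0.068),103.9,n=1)
E
```

```text
t 13.65 pos [0.552  0.0134 0.0886] d mm [ -2.    2.3 -20.6] rot deg [ 0.05  0.41 -0.19] F [ 0.4 -0.2 -2.5] w 20.0 j [ 18.  20. -18.  -0. -52. -94.]
[1.6, 2.7, 20.6, 0.001, 0.007, -0.003]
```

>>> carry_out --commands '[1.6,2.7,14,0,0.007,-0.003,0,0,0,0,0,0,0,0,0,0,0,0]'

```text
time_s: 14.02
tcp_pos: [0.5518, 0.0154, 0.0764]
ee_rot: [[-0.971, -0.24, 0.004], [-0.24, 0.971, 0.002], [-0.005, 0.0, -1.0]]
wrist_force: [0.7, -1.1, -3.5]
gripper_width: 0.228
```

```bash
python3 - <<'E'
from h import *
plan((.5500,.0157,0.064),103.9,n=1)
import pickle
S=sense();im,c=snap('wrist','w12');pickle.dump((c,S),open('w12.pkl','wb'))
cv2.imwrite('pics/zw12.png',cv2.resize(im[60:290,180:350,::-1],None,fx=4,fy=2.6,interpolation=cv2.INTER_CUBIC))
E
```

```text
t 14.03 pos [0.5518 0.0154 0.0764] d mm [ -1.8   0.3 -12.4] rot deg [ 0.02  0.26 -0.03] F [ 0.7 -1.1 -3.5] w 19.8 j [ 18.  21. -18.  -0. -50. -95.]
[1.7, 0.7, 12.4, 0.0, 0.005, -0.001]
```

View pics/zw12.png

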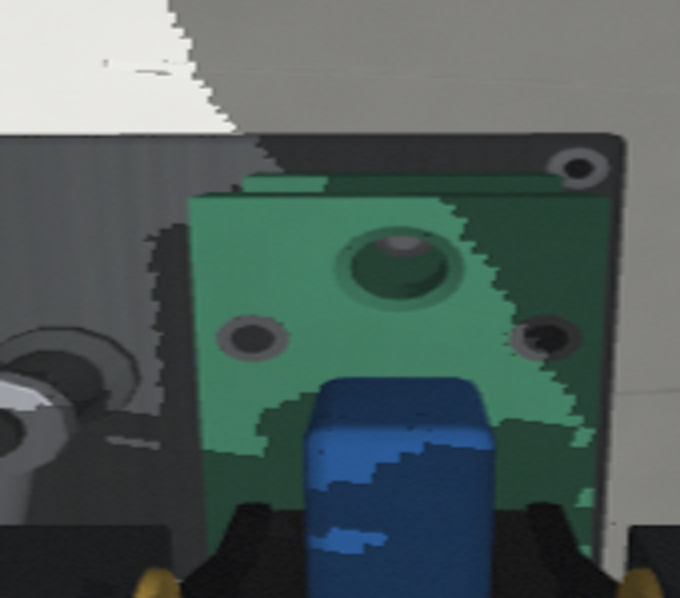

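The near dowel shows inside the hole at (402,243), laterally centred. The remaining 1.7 mm along x matches the plan. Descending onto the dowels.

>>> carry_out --commands '[1.8,0.5,6,0,0.005,0,0,0,6,0,0,0,0,0,0,0,0,0]'

```text
time_s: 14.45
tcp_pos: [0.5497, 0.0156, 0.0639]
ee_rot: [[-0.971, -0.24, -0.001], [-0.24, 0.971, 0.001], [0.0, 0.001, -1.0]]
wrist_force: [-0.1, 0.1, -3.2]
gripper_width: 0.225
```

```bash
python3 - <<'E'
from h import *
plan((.5500,.0157,0.055),103.9,n=2)
E
```

```text
t 14.45 pos [0.5497 0.0156 0.0639] d mm [ 0.3  0.1 -8.9] rot deg [ 0.04 -0.03 -0.03] F [-0.1  0.1 -3.2] w 19.5 j [ 18.  22. -19.  -0. -49. -95.]
[-0.2, 0.0, 4.4, 0.0, -0.0, -0.0]
[-0.2, 0.0, 4.4, 0.0, -0.0, -0.0]
```

>>> carry_out --commands '[0,0,5,0,0,0,0,0,5,0,0,0,0,0,2,0,0,0]'

```text
time_s: 14.82
tcp_pos: [0.5498, 0.0156, 0.0511]
ee_rot: [[-0.971, -0.24, -0.0], [-0.24, 0.971, 0.001], [0.0, 0.001, -1.0]]
wrist_force: [-0.6, 0.2, -3.1]
gripper_width: 0.225
```

```bash
python3 - <<'E'
from h import *
plan((.5500,.0157,0.0465),103.9,n=2)
E
```

```text
t 14.82 pos [0.5498 0.0156 0.0511] d mm [ 0.2  0.1 -4.6] rot deg [ 0.04 -0.01 -0.03] F [-0.6  0.2 -3.1] w 19.6 j [ 18.  23. -20.  -0. -47. -95.]
[-0.1, 0.0, 2.3, 0.0, -0.0, -0.0]
[-0.1, 0.0, 2.3, 0.0, -0.0, -0.0]
```

The underside is now below the dowel tops with no contact force, so the dowels are in the holes. Continuing onto the ejector.

>>> carry_out --commands '[0,0,4,0,0,0,0,0,3,0,0,0,0,0,2,0,0,0]'

```text
time_s: 15.2
tcp_pos: [0.5502, 0.0157, 0.0432]
ee_rot: [[-0.971, -0.241, 0.0], [-0.241, 0.971, 0.0], [-0.0, 0.0, -1.0]]
wrist_force: [-2.9, 1.3, 5.3]
gripper_width: 0.228
```

```bash
python3 - <<'E'
from h import *
plan((.5500,.0157,0.0405),103.9,n=2)
E
```

```text
t 15.2 pos [0.5502 0.0157 0.0432] d mm [-0.2  0.  -2.7] rot deg [0.   0.02 0.02] F [-2.9  1.3  5.3] w 19.8 j [ 19.  23. -21.   0. -46. -95.]
[0.1, 0.0, 1.3, 0.0, 0.0, 0.0]
[0.1, 0.0, 1.3, 0.0, 0.0, 0.0]
```

>>> carry_out --commands '[0,0,2,0,0,0,0,0,2,0,0,0]'

```text
time_s: 15.45
tcp_pos: [0.5503, 0.0157, 0.0411]
ee_rot: [[-0.97, -0.241, 0.001], [-0.241, 0.97, -0.0], [-0.001, -0.0, -1.0]]
wrist_force: [-3.7, 1.6, 7.3]
gripper_width: 0.227
```

```bash
python3 - <<'E'
from h import *
plan((.5500,.0157,0.0405),103.9,n=2)
E
```

```text
t 15.45 pos [0.5503 0.0157 0.0411] d mm [-0.3  0.  -0.6] rot deg [-0.03  0.05  0.06] F [-3.7  1.6  7.3] w 19.7 j [ 19.  23. -21.   0. -46. -95.]
[0.1, 0.0, 0.3, -0.0, 0.0, 0.001]
[0.1, 0.0, 0.3, -0.0, 0.0, 0.001]
```

>>> carry_out --commands '[0,0,2,0,0,0,0,0,2,0,0,0]'

```text
time_s: 15.7
tcp_pos: [0.5502, 0.0156, 0.0406]
ee_rot: [[-0.97, -0.242, 0.001], [-0.242, 0.97, -0.001], [-0.001, -0.001, -1.0]]
wrist_force: [-5.7, 1.0, 13.7]
gripper_width: 0.221
```

```bash
python3 - <<'E'
from h import *
plan((.5500,.0157,0.0405),103.9,n=2)
E
```

```text
t 15.7 pos [0.5502 0.0156 0.0406] d mm [-0.2  0.1 -0.1] rot deg [-0.07  0.06  0.12] F [-5.7  1.  13.7] w 19.2 j [ 19.  23. -21.   0. -46. -95.]
[0.1, 0.1, 0.0, -0.001, 0.001, 0.001]
[0.1, 0.1, 0.0, -0.001, 0.001, 0.001]
```

>>> carry_out --commands '[0,0,3,0,0,0,0,0,3,0,0,0]'

```text
time_s: 15.95
tcp_pos: [0.5502, 0.0156, 0.0404]
ee_rot: [[-0.97, -0.244, 0.003], [-0.244, 0.97, -0.002], [-0.002, -0.002, -1.0]]
wrist_force: [-8.7, 1.5, 18.1]
gripper_width: 0.228
```

```bash
python3 - <<'E'
from h import *
plan((.5500,.0157,0.0405),103.9,n=2)
im,c=snap('side','s13')
cv2.imwrite('pics/zs13.png',cv2.resize(im[150:260,210:350,::-1],None,fx=5,fy=5,interpolation=cv2.INTER_CUBIC))
im,c=snap('scene','g13')
cv2.imwrite('pics/zg13.png',cv2.resize(im[170:260,220:350,::-1],None,fx=6,fy=6,interpolation=cv2.INTER_CUBIC))
plan((.5500,.0157,0.0405),103.9,n=1)
E
```

```text
t 15.95 pos [0.5502 0.0156 0.0404] d mm [-0.2  0.1  0.1] rot deg [-0.14  0.12  0.21] F [-8.7  1.5 18.1] w 19.9 j [ 19.  23. -21.   0. -46. -95.]
[0.1, 0.1, -0.0, -0.001, 0.001, 0.002]
[0.1, 0.1, -0.0, -0.001, 0.001, 0.002]
t 16.05 pos [0.5502 0.0155 0.0404] d mm [-0.2  0.2  0.1] rot deg [-0.14  0.13  0.21] F [-7.5  0.8 16.8] w 19.5 j [ 19.  23. -21.   0. -46. -95.]
[0.1, 0.2, -0.1, -0.002, 0.002, 0.004]
```

View pics/zs13.png

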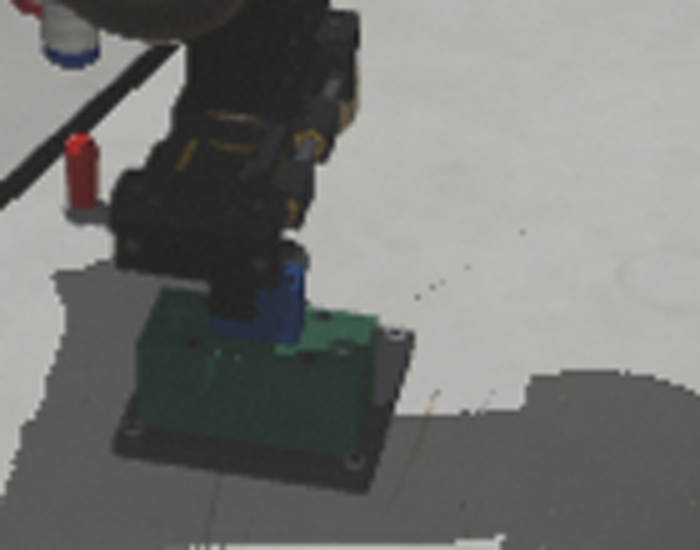

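View pics/zg13.png

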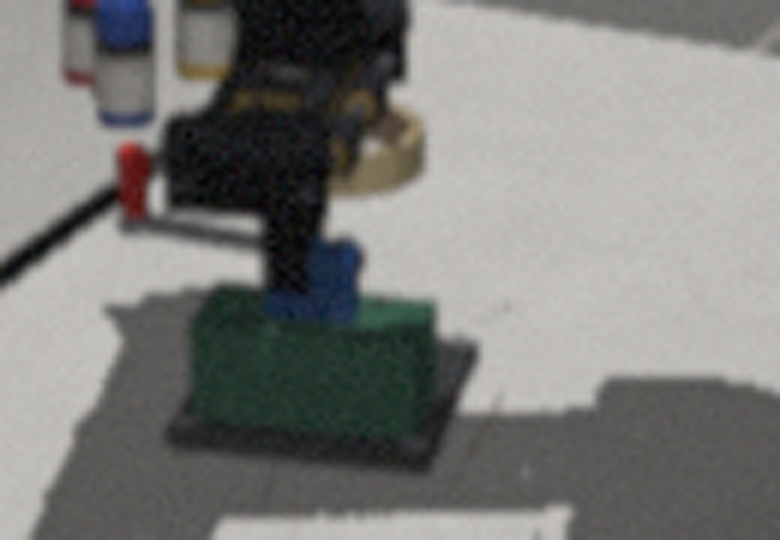

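The halves sit flush with no gap in either view. z has stalled at 0.0404 m (0.0405 expected shut), with about 20 N net down against the 11 N spring, and the lever is still open. Handing in while holding.

```bash
python3 -c "
from h import *
print(finish_job()); s=sense(); print(s['time_s'],s['tcp_pos'],s['wrist_force'],s['gripper_width'])"
```

```text
the job is handed in; nothing more can be done
None
the job is handed in; nothing more can be done
```

The mould is shut and I handed the job in at about 16 s, with the arm still gripping the blue rib and pressing it down. `finish_job` gives no verdict, so the result rests on the checks below.

**What I did**
- **Lever:** I gripped the knob and swung the lever to its stop. It reacted with 24 N there, and the side picture gave 1.747 rad against the 1.75 stop.
- **Upper half:** I took it by the rib, lowered it over both dowels without catching and pressed it down.

**Last checks**
- **Shut height:** the reported tool height stalled at 0.0404 m, against 0.0405 m expected for a shut mould.
- **Pressing force:** about 20 N net downward, against the ejector's 11 N when flush.
- **Grip:** 19.5 mm on the 20 mm rib.
- **Pictures:** the side and scene views show no gap between the halves and the lever still open. The arm never went near the tools. I only glanced at the tape in the last scene picture and did not measure the screwdriver, side cutters or tape.

**What failed or disagreed**
- **First knob grasp:** it closed above the knob, because the fingertips sit about 33 mm further back than the reported tool point. I found this in the pictures and corrected for it.
- **Offset along the rib:** the part's centre also measured about 8 mm off the reported tool point, and I allowed for that when placing it.
- **Side load:** at the end there was still about 8 N sideways and a tilt of roughly 0.15°, which I left alone.

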